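Pop and swing open the push-to-open door of a board-test enclosure

ROBOT

A 6-joint arm with a two-finger parallel gripper is mounted at the origin on the work surface. World frame = base frame: x ahead of the robot, y to its left, z up, the work surface at z = 0. Lengths are in m, angles in rad, forces in N, time in s.
With the tool pointing down it reaches from about 0.325 to 0.775 m from the base axis. Payload 5.5 kg.
Tool frame: the origin (TCP) lies on the mounting face of the last link; the fingertips stand 182 mm ahead of it and the grasp point (between the pads) lies 163 mm ahead of it; y points along the fingers, z is the direction in which the jaws open and shut, and the axes are right-handed (so a half turn about y gives the same grasp; the last joint's range is limited). The gripper opens to 88 mm and grips with 3 to 60 N. Pads are 20 mm wide; open, the fingers measure 115 mm over their backs; the gripper's body (75 mm by 178 mm) begins 61 mm behind the grasp point.
Start: joints at [-1.176, 0.091, 1.231, -0, 1.82, -0.057], TCP at [0.262, -0.54, 0.405] pointing down, gripper open.
Joint ranges: [-2.87, 2.87], [-0.86, 2.18], [0.17, 2.46], [-1.51, 4.65], [0.06, 2.69], [-2.65, 2.65]. Speed limits (rad/s): [2.57, 2.57, 3.01, 3.14, 3.14, 3.14].

INTERFACE

Orientations are given as a rotation vector (axis times angle).
In Python, from station import robot gives the robot as it stands.
- The arm moves only by the tool servo_tool, never from a script. Its argument "motion" is one flat list of numbers, 5 for each row, row after row: the opening, from -1 (shut) to 1 (fully open), so that 0 is half open, then the shift along the world's x, y, z in cm, then the turn about the world's z in rad. A call has 1 to 12 rows; each row shifts and turns the commanded pose from where the row before left it; what a row does not reach is not made up. A row lasts 1/12 s, in which the tool goes at most 41.7 mm and 7.16 degrees, less where a joint would pass 70% of its speed; a pose out of reach is approached as far as the arm can. A call with a gripper value outside its range is refused whole. The fingers move at their own pace and stop on an object; "newtons" is the grip in N (left out, the last holds). Time passes only in rows, so rows that do not move let the fingers close. It gives the time, the measured TCP pose, the force and the opening at its end, in the units of the state.
- robot.get_obs(): the state, without advancing time (a new reading comes with each control period).
- robot.read_camera(name): name is "scene" or "top"; returns a dict with "frame" (384x512x3 uint8, red, green, blue), "fov_y" (degrees; the focal length in pixels is half the picture's height over the tangent of half this angle, whatever the lens; pixels are square), "cx", "cy" (the principal point, pixels), "xyz" and "attitude" of the camera in the world. Camera axes: x right, y down, z forward; pixel columns grow to the right and rows downward; lengths in m; the calibration is good to about 2 mm. A picture is of the moment at which its call begins. There is no depth.
- robot.close_job(): hands the job in, once; it reports no verdict.
Trained networks look in the newest picture that a camera, given by its name, has taken for a name from the list of things; names that differ only in an ending like _2 or _b are one class to them, and where a whole thing is asked for, a point or a joint stands for the part that bears it (a point fixed in the world has none). Each returns a list of dicts, best first, with "confidence" (0 to 1); they miss things now and then, are a little off and sometimes report something else, mostly with a low value. They report only what shows in the picture. A call takes as long as a camera call. They do not tell look-alikes from the thing itself.
- robot.boxes_of(target, camera): "centre" ([x, y, z] in m, in the coordinates of the camera as it stood for that picture, good to about 4 mm: the middle of the surface that is visible of it).
- robot.tip_of(target, camera): "centre" ([x, y, z] in m, in the coordinates of the camera as it stood for that picture, good to about 4 mm: a listed point, or the origin of a listed thing).
The state is a dict: "clock": time; "joint_pos": joint angles; "joint_velocities": joint speeds; "tau": joint torques, N m; "eef_pos": TCP position; "ee_rot": TCP orientation; "wrist_force": force on the tool from outside, world axes, zero at the start; "wrist_torque": the same for the moment, N m; "grip_width": finger opening in m.
Only numpy, scipy, OpenCV 4.12 (cv2) and the standard library are available. Lean on these libraries where they do the work, as an engineer would, in place of code of your own. Each camera call takes 0.05 s, during which the arm holds its last target. There are 200 camera calls.

TASK

Open the ivory board-test enclosure on the electronics bench: press its push-to-open door in near the free edge until the catch lets go and it springs ajar, then swing the door wide open, to a right angle or further, and leave it standing open. Leave the other things on the bench and on the enclosure where they are.

Things in the scene. Friction and masses are not known exactly. Their poses are not given: they have to be found in the camera images.
- enclosure: ivory steel box, fixed to the bench: 160 deep (x), 160 wide (y), 170 high, black vent slots in its roof. Origin: centre of its underside; its own -x points out of the door side (roughly to the robot's right), z up. Nothing overhangs the door: a finger can come down from above in front of it or, when ajar, behind it. Once popped, a white push-rod 60 above the bench sticks 45 out.
- door (a joint): door's opening angle, rad: 0 shut and latched (cannot be pulled open), negative pressed in (stop -0.03), positive swung out (stop 1.9). About 7 N on the pad moves it in 2 mm and frees the catch; as the finger draws back a push-rod drives it to about 0.43, where it stays. Then only light friction (0.1 N m): it stays where left. It never re-latches; pressing again is harmless.
- door_hinge (a point): point on the door's vertical hinge line at the height of its top edge (165 above the bench), in the plane of its back face, 5 in front of the box. Hinge on the left as seen facing the door. Door 150 wide, 12 thick, from 5 to 165 above the bench, ivory frame round a smoked pane. Site turns with the door: its -y runs along the door to the free edge, its -x out of the outer face.
- door_pad (a point): centre of the small round grey press pad (20 dia, nearly flush) on the door's outer face: 125 from the hinge line, 135 above the bench (30 below the door's top). It moves with the door.
- door_edge (a point): top corner of the door's free edge: 150 from the hinge line, 165 above the bench, half-way through the door's thickness. It moves with the door.
- solder_reel_mid (a point): solder reel, 48 dia x 30 high, standing on the enclosure's roof towards the back
- loose_board_mid (a point): small bare circuit board, 50 x 70 x 12, lying on the bench in front of the enclosure's door, beyond its swing
- component_jar_mid (a point): clear jar with a white lid, 47 dia x 56 high, standing in front of and beside the free-edge side of the enclosure, beyond the door's swing
- multimeter_mid (a point): grey multimeter, 160 x 80 x 42, lying on the bench to the right
- probe_mid (a point): black test probe, 135 long, lying on the bench
- screwdriver_grip (a point): screwdriver lying on the bench, point on its handle
- mug_rim (a point): white mug, 80 dia x 90 high; centre of its mouth
Mind the look-alikes: they are no part of the job. Leave any turquoise or yellow look-alike of the enclosure alone.

How it is judged:
By the outcome, as a careful person would: the job done as asked, in the order asked, and still so for the second after the job is handed in, with the robot touching nothing.
It also fails if it takes over 51 s, if anything falls off the work surface, if the arm or the gripper's body presses on something with over 40 N, if the wrist force passes 120 N, or if a joint passes its speed limit or range.

## Working session

There is one attempt and no reset: what is moved stays moved. The work goes in short steps, Python scripts to look and compute and a tool call to move; the robot and the scene stay as the last step left them, time stands still between calls to the robot, and variables do not carry over. Pictures are saved under pics/ and viewed, about 8 in all and at most 12, crops included, and the job is handed in when it is done.

Besides the shell and the picture viewer there is one more tool, called after ">>>" by a JSON object that holds its "fn" and its "kwargs". servo_tool: Moves the arm, as the interface text tells. Its arguments: {"type":"object","properties":{"motion":{"type":"array"},"newtons":{"type":"number"}},"required":["motion"]}

```bash
mkdir -p pics; cat > h.py <<'E'
from station import robot
import numpy as np, cv2
from scipy.spatial.transform import Rotation as R
def rot(a):
    a=np.array(a,float)
    return a if a.shape==(3,3) else R.from_rotvec(a).as_matrix() if a.size==3 else R.from_quat(a).as_matrix()
def snap(n,f):
    c=robot.read_camera(n); cv2.imwrite('pics/'+f,c['frame'][:,:,::-1]); return c
def w(c,p): return np.round(np.array(c['xyz'])+rot(c['attitude'])@np.array(p),4)
def px(c,p):
    q=rot(c['attitude']).T@(np.array(p)-c['xyz']); f=c['frame'].shape[0]/2/np.tan(np.radians(c['fov_y']/2))
    return (q[:2]/q[2]*f+[c['cx'],c['cy']]).round().astype(int)
E
python3 - <<'E'
from h import *
o=robot.get_obs(); print({k:np.round(v,3) for k,v in o.items()})
for n in ['scene','top']:
    c=snap(n,n+'0.png'); print(n,c['fov_y'],c['cx'],c['cy'],c['xyz'],c['attitude'])
    for t in ['enclosure','door_hinge','door_pad','door_edge','component_jar_mid','loose_board_mid','solder_reel_mid','multimeter_mid','mug_rim']:
        for d in robot.tip_of(t,n)[:3]:
            p=w(c,d['centre']); print(t,round(d['confidence'],2),p,px(c,p))
E
cd pics; python3 -c "
import cv2,numpy as np
cv2.imwrite('a.png',cv2.resize(np.vstack([cv2.imread('scene0.png'),cv2.imread('top0.png')]),None,fx=.78,fy=.78))"
```

```text
{'clock': np.float64(0.0), 'joint_pos': array([-1.176,  0.092,  1.232,  0.   ,  1.82 , -0.057]), 'joint_velocities': array([ 0.001, -0.001,  0.001,  0.001, -0.003,  0.   ]), 'tau': array([-0.0000e+00, -4.4645e+01, -4.0644e+01,  7.0000e-02,  3.0000e-02,
       -0.0000e+00]), 'eef_pos': array([ 0.262, -0.54 ,  0.404]), 'ee_rot': array([-0.453,  1.973, -1.969]), 'wrist_force': array([-0.253, -0.946, -0.623]), 'wrist_torque': array([ 0.019,  0.025, -0.022]), 'grip_width': np.float64(0.088)}
scene 52.02663724378214 255.01871923949946 191.97292991122956 [ 0.44469244 -0.44411083  1.34567419] [-2.80425984  0.23477691 -0.04142813]
enclosure 0.96 [ 0.3334 -0.1044  0.0005] [207 230]
enclosure 0.77 [0.5777 0.1091 0.0014] [265 164]
enclosure 0.69 [0.3094 0.1658 0.0021] [191 161]
door_hinge 0.65 [ 0.2807 -0.2052  0.1681] [187 253]
door_hinge 0.63 [0.2289 0.0898 0.1648] [161 166]
door_hinge 0.57 [0.1589 0.3732 0.1626] [134  95]
door_pad 0.97 [0.2794 0.3529 0.1355] [171  99]
door_pad 0.96 [ 0.4095 -0.1855  0.1352] [229 242]
door_pad 0.78 [0.353  0.0686 0.1399] [201 169]
door_edge 0.91 [0.3831 0.0802
[... 631 characters left out ...]
inge 0.78 [0.2301 0.0909 0.1664] [214 261]
door_hinge 0.73 [0.1591 0.3683 0.1686] [136 281]
door_hinge 0.71 [ 0.2811 -0.2046  0.164 ] [296 246]
door_pad 0.85 [0.3561 0.0714 0.1367] [220 225]
door_pad 0.75 [ 0.409  -0.1821  0.1365] [289 211]
door_pad 0.53 [0.6363 0.0203 0.1386] [234 150]
door_edge 0.9 [0.3101 0.362  0.1648] [139 239]
door_edge 0.77 [0.3803 0.0796 0.1659] [217 219]
door_edge 0.49 [0.6577 0.0259 0.1663] [232 143]
component_jar_mid 0.44 [ 0.7391 -0.0201  0.0263] [245 129]
loose_board_mid 0.67 [ 0.5783 -0.1808  0.0018] [285 169]
multimeter_mid 0.56 [ 0.4856 -0.3625  0.02  ] [331 192]
mug_rim 0.68 [ 0.487  -0.3616  0.0178] [331 191]
mug_rim 0.66 [ 0.7448 -0.2998  0.088 ] [317 124]
```

View pics/scene0.png

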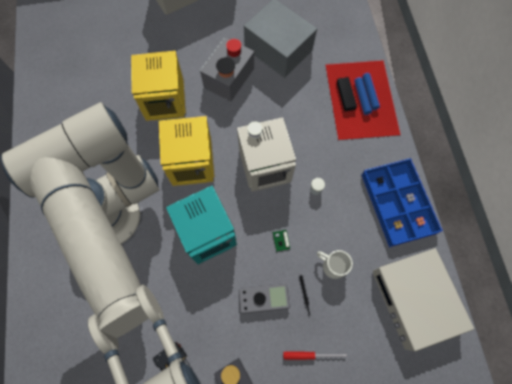

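View pics/top0.png

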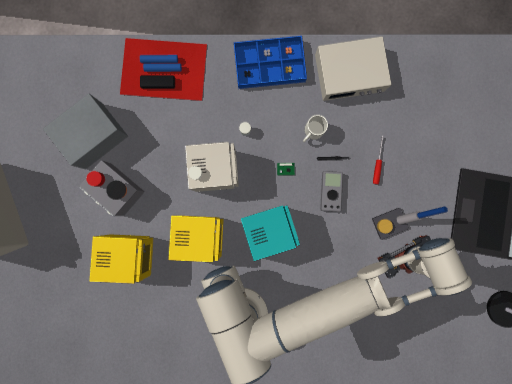

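The scene picture shows the ivory enclosure with its vents and white reel at scene (267,153) / top (210,165). The look-alikes are yellow at scene (157,85) and (186,150), turquoise at (201,223), and an ivory instrument at (422,298) with no vent/pane door. I choose (267,153) and check it in a close crop.

```bash
python3 - <<'E'
from h import *
P={}
for n in ['scene','top']:
  for i in range(3):
    c=snap(n,n+'1.png')
    for t in ['enclosure','door_hinge','door_pad','door_edge','solder_reel_mid']:
        for d in robot.tip_of(t,n):
            p=w(c,d['centre'])
            if .45<p[0]<.72 and -.03<p[1]<.2: P.setdefault(t,[]).append(p)
for t in P: print(t,len(P[t]),np.median(P[t],0),np.std(P[t],0).round(4))
L={'enclosure':(0,0,0),'door_hinge':(85,-75,165),'door_pad':(97,50,135),'door_edge':(91,75,165)}
from scipy.optimize import least_squares
def mod(x,l):
    a=x[2];e=np.array([np.cos(a),np.sin(a)]);o=np.array([np.sin(a),-np.cos(a)]);return x[:2]+(l[0]*o+l[1]*e)/1000
x=least_squares(lambda x:np.concatenate([mod(x,L[t])-p[:2] for t in P if t in L for p in P[t]]),[.578,.109,.09],loss='soft_l1',f_scale=.004).x
print(x); 
c=snap('scene','s.png'); im=cv2.resize(c['frame'][90:220,200:350,::-1],None,fx=5,fy=5,interpolation=cv2.INTER_CUBIC)
f=192/np.tan(np.radians(c['fov_y']/2))
pts=dict(L,bl=(80,-80,170),br=(80,80,170),tl=(-80,-80,170),tr=(-80,80,170))
for t,l in pts.items():
    m=mod(x,l);print(t,m.round(4))
    q=rot(c['attitude']).T@(np.r_[m,l[2]/1000]-c['xyz']);u=q[:2]/q[2]*f+[c['cx'],c['cy']]
    cv2.circle(im,tuple(((u-[200,90])*5).astype(int)),4,(0,0,255),1)
cv2.imwrite('pics/crop.png',im)
M=rot(robot.get_obs()['ee_rot']);print(M.round(3))
E
```

```text
enclosure 3 [0.5784 0.1114 0.0023] [0.0018 0.001  0.0013]
door_hinge 7 [0.5071 0.0216 0.1654] [0.0249 0.0322 0.0565]
door_pad 5 [0.6368 0.0206 0.1373] [0.0014 0.0019 0.0012]
door_edge 8 [0.6581  0.0275  0.16715] [0.0275 0.029  0.0546]
solder_reel_mid 8 [0.54595 0.1573  0.184  ] [0.0393 0.0607 0.022 ]
[0.57702138 0.11234175 0.07464706]
enclosure [0.577  0.1123]
door_hinge [0.5086 0.022 ]
door_pad [0.6341 0.0193]
door_edge [0.6586 0.0272]
bl [0.5032 0.0266]
br [0.6628 0.0385]
tl [0.4913 0.1862]
tr [0.6508 0.1981]
[[-0.9   -0.     0.437]
 [-0.437  0.    -0.9  ]
 [-0.    -1.    -0.   ]]
```

View pics/crop.png

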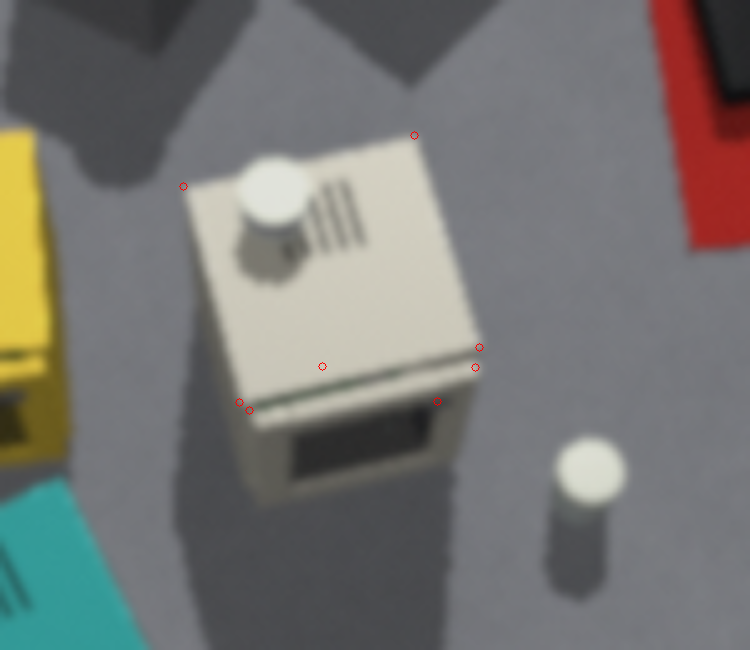

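The crop shows vents, the white reel and the smoked pane door facing roughly -y. The red model points match the box corners to about 1 source pixel, at crop (184,186), (415,135), (480,348) and (240,402). This is the right enclosure, so I move out in front of the pad.

>>> {"fn": "servo_tool", "kwargs": {"motion": [-1,1.6,2.1,0,0.1,-1,1.6,2.1,0,0.1,-1,1.6,2.1,0,0.1,-1,1.6,2.1,0,0.1,-1,1.6,2.1,0,0.1,-1,1.6,2.1,0,0.1,-1,1.6,2.1,0,0.1,-1,1.6,2.1,0,0.1,-1,1.6,2.1,0,0.1,-1,1.6,2.1,0,0.1,-1,1.6,2.1,0,0.1,-1,1.6,2.1,0,0.1], "newtons": 20}}

```text
clock: 3.85
eef_pos: [0.4545, -0.2866, 0.4048]
ee_rot: [-1.249, 1.145, -1.146]
wrist_force: [-0.2, 0.2, 0.2]
grip_width: 0.0114
```

>>> {"fn": "servo_tool", "kwargs": {"motion": [-1,1.6,2,0,0,-1,1.6,2,0,0,-1,1.6,2,0,0,-1,1.6,2,0,0,-1,1.6,2,0,0,-1,1.6,2,0,0,-1,1.6,2,0,0,-1,1.6,2,0,0,-1,1.6,2,0,0,-1,1.6,2,0,0,-1,0,0,0,0,-1,0,0,0,0]}}

```text
clock: 4.85
eef_pos: [0.6144, -0.0869, 0.4041]
ee_rot: [-1.248, 1.148, -1.147]
wrist_force: [-0.7, -0.4, 0.2]
grip_width: 0.0005
```

>>> {"fn": "servo_tool", "kwargs": {"motion": [-1,1.0,2.0,0,0,-1,1.1,2.0,0,0,-1,0,0.8,-2,0,-1,0,0,-2,0,-1,0,0,-2,0,-1,0,0,-2,0,-1,0,0,-1.6,0,-1,0,0,0,0,-1,0,0,0,0]}}

```text
clock: 5.6
eef_pos: [0.6344, -0.0409, 0.308]
ee_rot: [-1.247, 1.152, -1.149]
wrist_force: [0.0, -0.4, 0.8]
grip_width: 0.0006
```

```bash
python3 - <<'E'
from h import *
o=robot.get_obs(); print(o['eef_pos'].round(4),o['wrist_force'].round(2),rot(o['ee_rot'])[:,2].round(3))
im=[]
for n,(a,b) in {'scene':(90,200),'top':(90,160)}.items():
    c=snap(n,n+'2.png'); im.append(cv2.resize(c['frame'][a:a+130,b:b+150,::-1],(375,325)))
    for t in ['door_pad','door_edge']:
        for d in robot.tip_of(t,n):
            p=w(c,d['centre'])
            if p[0]>.6: print(n,t,round(d['confidence'],2),p)
cv2.imwrite('pics/b.png',np.hstack(im))
E
```

```text
[ 0.6344 -0.0409  0.308 ] [ 0.03 -0.35  0.81] [ 0.997  0.08  -0.002]
top door_pad 0.66 [0.6367 0.0186 0.1337]
top door_edge 0.56 [0.6571 0.0243 0.1624]
```

View pics/b.png

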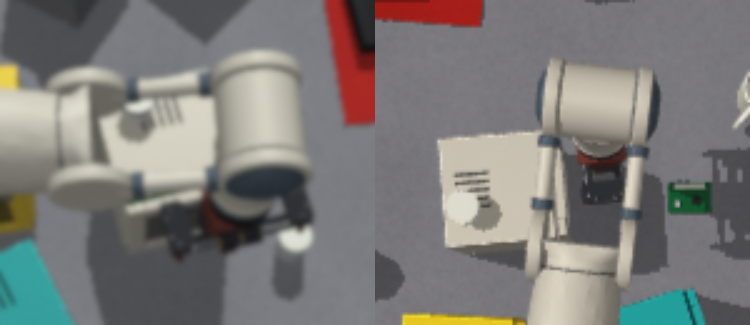

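The picture shows the closed gripper standing in front of the door (top crop (600,185)), clear of the board, the jar and the reel. I approach in small steps.

>>> {"fn": "servo_tool", "kwargs": {"motion": [-1,0,1,0,0,-1,0,1,0,0,-1,0,1,0,0,-1,0,1,0,0,-1,0,0.3,0,0,-1,0,0.3,0,0,-1,0,0,0,0]}}

```text
clock: 6.48
eef_pos: [0.6349, 0.0071, 0.3086]
ee_rot: [-1.247, 1.149, -1.148]
wrist_force: [-0.3, -0.5, -0.6]
grip_width: 0.0003
```

>>> {"fn": "servo_tool", "kwargs": {"motion": [-1,0,0.1,0,0,-1,0,0.1,0,0,-1,0,0.1,0,0,-1,0,0,0,0]}}

```text
clock: 6.82
eef_pos: [0.635, 0.0084, 0.3086]
ee_rot: [-1.247, 1.15, -1.151]
wrist_force: [0.5, -3.5, 0.1]
grip_width: 0.0004
```

>>> {"fn": "servo_tool", "kwargs": {"motion": [-1,0,0.1,0,0,-1,0,0.1,0,0,-1,0,0.1,0,0,-1,0,0,0,0,-1,0,0,0,0]}}

```text
clock: 7.23
eef_pos: [0.635, 0.0109, 0.3086]
ee_rot: [-1.247, 1.15, -1.152]
wrist_force: [-0.8, -6.3, 0.2]
grip_width: 0.0006
```

>>> {"fn": "servo_tool", "kwargs": {"motion": [-1,0,0.1,0,0,-1,0,0.1,0,0,-1,0,0.1,0,0,-1,0,0,0,0,-1,0,0,0,0]}}

```text
clock: 7.65
eef_pos: [0.635, 0.0127, 0.3087]
ee_rot: [-1.249, 1.149, -1.155]
wrist_force: [0.4, -11.5, 0.2]
grip_width: 0.0006
```

>>> {"fn": "servo_tool", "kwargs": {"motion": [-1,0,-0.3,0,0,-1,0,-0.6,0,0,-1,0,-0.8,0,0,-1,0,-0.8,0,0,-1,0,-0.8,0,0,-1,0,-0.8,0,0,-1,0,-0.8,0,0,-1,0,-0.8,0,0,-1,0,-1,0,0,-1,0,-1.5,0,0,-1,0,-1.5,0,0,-1,0,0,0,0]}}

```text
clock: 8.65
eef_pos: [0.6348, -0.0849, 0.3085]
ee_rot: [-1.246, 1.151, -1.152]
wrist_force: [0.1, -0.5, 0.4]
grip_width: 0.0006
```

>>> {"fn": "servo_tool", "kwargs": {"motion": [-1,0,-1,3,0,-1,0,-1,3,0,-1,0,0,2,0,-1,0,0,0,0]}}

```text
clock: 8.98
eef_pos: [0.6349, -0.1025, 0.395]
ee_rot: [-1.241, 1.143, -1.156]
wrist_force: [0.3, 0.3, 1.0]
grip_width: 0.0008
```

```bash
python3 - <<'E'
from h import *
o=robot.get_obs(); print(o['eef_pos'].round(4),o['wrist_force'].round(2),rot(o['ee_rot'])[:,2].round(3))
im=[]
for n,(a,b) in {'scene':(90,200),'top':(90,160)}.items():
    c=snap(n,n+'3.png'); im.append(cv2.resize(c['frame'][a:a+130,b:b+150,::-1],(375,325)))
    for t in ['door_pad','door_edge','door_hinge']:
        for d in robot.tip_of(t,n):
            p=w(c,d['centre'])
            if p[0]>.45: print(n,t,round(d['confidence'],2),p)
cv2.imwrite('pics/c.png',np.hstack(im))
E
```

```text
[ 0.6349 -0.1025  0.395 ] [0.28 0.27 1.03] [0.997 0.08  0.009]
scene door_pad 0.73 [ 0.6237 -0.0322  0.136 ]
scene door_edge 0.64 [ 0.65   -0.0375  0.168 ]
scene door_hinge 0.6 [0.5093 0.0228 0.1624]
top door_pad 0.53 [ 0.6263 -0.3749  0.0072]
top door_hinge 0.63 [ 0.6274 -0.3753  0.007 ]
top door_hinge 0.45 [0.5094 0.0196 0.1635]
```

View pics/c.png

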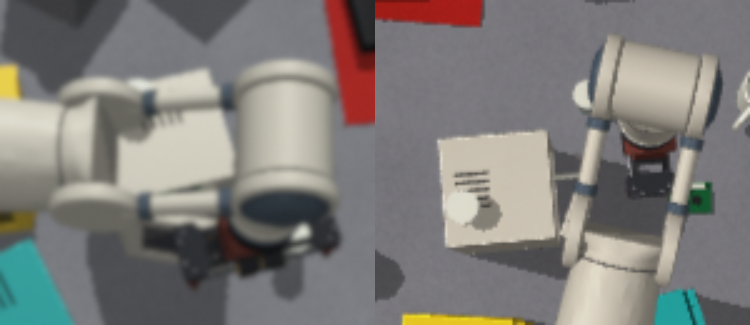

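The picture shows the door sprung ajar and the push-rod out (top crop (567,177)). The measured edge gives an angle of about 0.43. Next I work out the arc for a finger behind the door.

```bash
python3 - <<'E'
import numpy as np
H=np.array([.509,.0215]);prev=None
for th in [.43,.55,.7,.85,1.0,1.15,1.3,1.45,1.6,1.72,1.78]:
    a=.08-th;d=np.array([np.cos(a),np.sin(a)]);n=np.array([-d[1],d[0]])
    p=H+.118*d+(.0135*np.sin(th)+.010*abs(np.cos(th)))*n
    print(th,p.round(4),None if prev is None else ((p-prev)*100).round(2));prev=p
E
```

```text
0.43 [ 0.6249 -0.0051] None
0.55 [ 0.6213 -0.018 ] [-0.36 -1.29]
0.7 [ 0.6145 -0.0338] [-0.67 -1.57]
0.85 [ 0.6054 -0.0486] [-0.92 -1.49]
1.0 [ 0.5938 -0.0622] [-1.15 -1.36]
1.15 [ 0.58   -0.0741] [-1.38 -1.19]
1.3 [ 0.5643 -0.0839] [-1.58 -0.98]
1.45 [ 0.5468 -0.0912] [-1.74 -0.73]
1.6 [ 0.5288 -0.0956] [-1.81 -0.44]
1.72 [ 0.5156 -0.0972] [-1.31 -0.16]
1.78 [ 0.509  -0.0975] [-0.67 -0.02]
```

>>> {"fn": "servo_tool", "kwargs": {"motion": [-1,0,2,0,0,-1,0,2,0,0,-1,0,2,0,0,-1,0,2,0,0,-1,0,2,0,0,-1,0,0.8,0,0,-1,0,0,0,0,-1,0,0,0,0]}}

```text
clock: 10.05
eef_pos: [0.635, 0.0061, 0.3882]
ee_rot: [-1.248, 1.149, -1.149]
wrist_force: [-0.4, -0.1, -0.8]
grip_width: 0.0003
```

>>> {"fn": "servo_tool", "kwargs": {"motion": [-1,0,0,-1.5,0,-1,0,0,-1.5,0,-1,0,0,-1.5,0,-1,0,0,-1.5,0,-1,0,0,-1.5,0,-1,0,0,-1.3,0,-1,0,0,0,0,-1,0,0,0,0]}}

```text
clock: 10.72
eef_pos: [0.6348, 0.0054, 0.2997]
ee_rot: [-1.247, 1.151, -1.149]
wrist_force: [-0.2, 0.4, 0.2]
grip_width: 0.0007
```

Clear. Now I swing the door slowly, halving each arc step.

>>> {"fn": "servo_tool", "kwargs": {"motion": [-1,-0.5,-0.5,0,0,-1,-0.5,-0.5,0,0,-1,-0.2,-0.65,0,0,-1,-0.2,-0.65,0,0,-1,-0.3,-0.8,0,0,-1,-0.35,-0.8,0,0,-1,-0.45,-0.75,0,0,-1,-0.45,-0.75,0,0,-1,-0.6,-0.7,0,0,-1,-0.6,-0.7,0,0,-1,0,0,0,0]}}

```text
clock: 11.63
eef_pos: [0.5925, -0.0633, 0.3007]
ee_rot: [-1.247, 1.15, -1.151]
wrist_force: [1.0, 0.7, -0.4]
grip_width: 0.0006
```

>>> {"fn": "servo_tool", "kwargs": {"motion": [-1,-0.7,-0.6,0,0,-1,-0.7,-0.6,0,0,-1,-0.8,-0.5,0,0,-1,-0.8,-0.5,0,0,-1,-0.9,-0.4,0,0,-1,-0.9,-0.3,0,0,-1,-0.9,-0.2,0,0,-1,-0.9,-0.2,0,0,-1,-0.7,-0.1,0,0,-1,-0.6,0,0,0,-1,-0.4,0,0,0,-1,0,0,0,0]}}

```text
clock: 12.63
eef_pos: [0.5098, -0.0958, 0.3008]
ee_rot: [-1.247, 1.149, -1.15]
wrist_force: [-0.3, -0.1, 0.4]
grip_width: 0.0004
```

Back off to +x, lift, and move aside so the cameras can see the door.

>>> {"fn": "servo_tool", "kwargs": {"motion": [-1,1,0,0,0,-1,1,0,0,0,-1,0,0,2,0,-1,0,0,2,0,-1,0,0,2,0,-1,0,0,2,0,-1,0,0,2,0,-1,0,-2,0,0,-1,0,-2,0,0,-1,0,-2,0,0,-1,0,-2,0,0,-1,0,-2,0,0]}}

```text
clock: 13.63
eef_pos: [0.5306, -0.1967, 0.4005]
ee_rot: [-1.247, 1.149, -1.149]
wrist_force: [0.2, 0.2, 0.5]
grip_width: 0.0004
```

>>> {"fn": "servo_tool", "kwargs": {"motion": [-1,0,-2.5,0,0,-1,0,-2.5,0,0,-1,0,-2.5,0,0,-1,0,-2.5,0,0,-1,0,-2.5,0,0,-1,0,-2.5,0,0,-1,0,-2.5,0,0,-1,0,-2.5,0,0,-1,0,-2,0,0,-1,0,-2,0,0,-1,0,0,0,0,-1,0,0,0,0]}}

```text
clock: 14.63
eef_pos: [0.5304, -0.4367, 0.3995]
ee_rot: [-1.246, 1.152, -1.149]
wrist_force: [0.6, 0.4, 0.0]
grip_width: 0.0003
```

```bash
python3 - <<'E'
from h import *
o=robot.get_obs(); print(o['eef_pos'].round(4),o['wrist_force'].round(2))
im=[]
for n,(a,b) in {'scene':(90,180),'top':(90,160)}.items():
    c=snap(n,n+'4.png'); im.append(cv2.resize(c['frame'][a:a+150,b:b+170,::-1],(400,353)))
    for t in ['door_pad','door_edge','door_hinge','loose_board_mid','component_jar_mid','solder_reel_mid']:
        for d in robot.tip_of(t,n):
            p=w(c,d['centre'])
            if p[0]>.45: print(n,t,round(d['confidence'],2),p)
cv2.imwrite('pics/d.png',np.hstack(im))
E
```

```text
[ 0.5304 -0.4367  0.3995] [0.61 0.43 0.02]
scene door_pad 0.81 [ 0.4834 -0.1026  0.1377]
scene door_edge 0.79 [ 0.4878 -0.127   0.1689]
scene door_hinge 0.74 [0.5066 0.0222 0.1677]
scene door_hinge 0.38 [ 0.4917 -0.3615  0.0193]
scene loose_board_mid 0.75 [ 0.5862 -0.1796  0.0082]
scene component_jar_mid 0.72 [ 0.7441 -0.0172  0.0312]
scene solder_reel_mid 0.59 [0.543  0.1596 0.1877]
top door_pad 0.65 [ 0.4828 -0.101   0.1349]
top door_pad 0.2 [ 0.5794 -0.1832  0.0025]
top door_edge 0.53 [ 0.4856 -0.1287  0.1668]
top door_edge 0.48 [ 0.5807 -0.1846  0.003 ]
top door_hinge 0.7 [0.5083 0.0206 0.1651]
top door_hinge 0.27 [ 0.6238 -0.3777  0.0082]
top loose_board_mid 0.51 [ 0.5819 -0.1836  0.0007]
top component_jar_mid 0.65 [ 0.7391 -0.0232  0.0273]
top solder_reel_mid 0.65 [0.5454 0.1599 0.1839]
```

View pics/d.png

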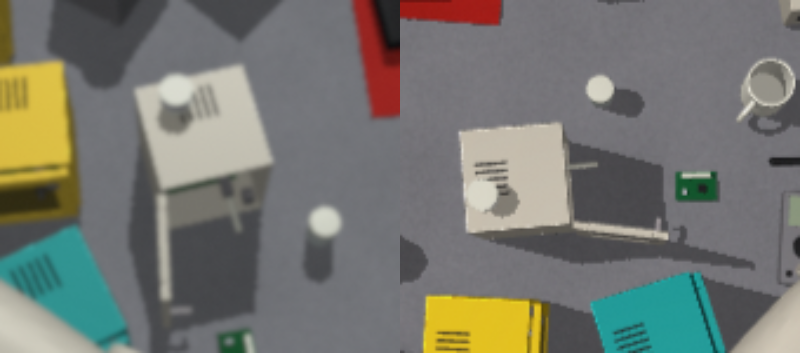

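The picture shows the door standing at about 100° (scene crop (163,250), top crop (620,230)). The reel, jar and board are where they were.

```bash
python3 -c "
from station import robot
print(robot.close_job())"
```

```text
the job is handed in; nothing more can be done
None
```

The ivory enclosure's door is open to about 100° (1.75 rad) and was standing there when I handed the job in at about 15 s. I pressed it at the pad, with a measured force of up to about 11.5 N. It sprang ajar to about 0.43 rad as the finger drew back. I then swung it open with the closed fingers from behind and moved the arm clear.

- **Door:** both cameras showed it standing open at that angle with nothing touching it.
- **Other things:** the solder reel, loose board and component jar were within about 5 mm of their first readings, which is roughly the detectors' error. I did not re-measure the multimeter, mug, probe or screwdriver, but the arm stayed well above the bench.
- **Checks:** none failed. The detectors gave a few low-confidence false hits, which I ignored.

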